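Lay a standing book down and square it into the scanning board's guides

ROBOT

A 6-joint arm with a two-finger parallel gripper is mounted at the origin on a cart in front of the work surface, level with it; the furniture and walls round the work are solid. World frame = base frame: x ahead of the robot, y to its left, z up, the work surface at z = 0. Lengths are in m, angles in degrees, forces in N, time in s.
With the tool pointing down it reaches from about 0.375 to 0.975 m from the base axis. Payload 3.8 kg.
Tool frame: the origin (TCP) lies midway between the tips of the shut fingers; the grasp point (between the pads) lies 19 mm behind it; z points along the fingers, y is the line along which they close (so a half turn about z gives the same grasp; the last joint's range is limited). The gripper opens to 85 mm and grips with 20 to 120 N. Pads are 22 mm wide; open, the fingers measure 114 mm over their backs; the gripper's body (76 mm by 85 mm) begins 54 mm behind the grasp point. The pads swing forward as they close: fully open they stand 13 mm farther back than shut.
Start: joints at [74.719, 15.12, 91.902, -0, 72.978, -2.114], TCP at [0.154, 0.657, 0.231] pointing down, gripper open.
Joint ranges: [-150.88, 150.88], [-54.13, 125.18], [17.81, 147.31], [-75.09, 255.09], [0, 152.58], [-146.25, 146.25]. Speed limits (degrees/s): [147.25, 147.25, 180, 180, 180, 180].

INTERFACE

Orientations are given as a 3x3 rotation matrix whose columns are the frame's x, y, z axes.
In Python, from cell import manip gives the robot as it stands.
- The arm moves only by the tool send_rows, never from a script. Its argument "moves" is a list of rows, each an object with "slide": the shift along the tool's x, y, z in cm, a list of three; "dr": the turn, a rotation vector about the tool's x, y, z in degrees, a list of three. A call has exactly 10 rows; each row is the pose to reach, as a shift and turn from the pose commanded when the call began, along the tool's axes at that moment; what a row does not reach only later rows make up. A row lasts 1/8 s, in which the tool goes at most 62.5 mm and 10.7 degrees, less where a joint would pass 70% of its speed; a pose out of reach is approached as far as the arm can. A call with a gripper value outside its range is refused whole. "hand" is the finger opening in cm, from 0 to 8.54, set as the call begins (left out, the last holds). The fingers move at their own pace and stop on an object; "newtons" is the grip in N (left out, the last holds). Time passes only in rows, so rows that repeat a pose let the fingers close, or fill a call up. It gives the time, the measured TCP pose, the force, the opening and the grip force at its end, in the units of the state.
- manip.get_obs(): the state, without advancing time (a new reading comes with each control period).
- manip.capture(name): name is "side" or "top" or "wrist"; returns a dict with "img" (420x560x3 uint8, blue, green, red), "mtx" (3x3 intrinsics, pixels), "R" (3x3) and "t" (3): a world point X has camera coordinates R X + t; the wrist camera has in their place "mount" (4x4, takes a point from camera to tool coordinates, whose origin is the TCP and whose axes are the flange's). Camera axes: x right, y down, z forward; pixel columns grow to the right and rows downward; lengths in m; the calibration is good to about 2 mm. A picture is of the moment at which its call begins: read the wrist's pose just before it. There is no depth.
- manip.sign_off(): hands the job in; it is judged then, once.
Trained networks look in a picture, given as the dict that the camera call returned (one of the last four; its "shot" number tells which), for a name from the list of things; names that differ only in an ending like _2 or _b are one class to them, and where a whole thing is asked for, a point or a joint stands for the part that bears it (a point fixed in the world has none). Each returns a list of dicts, best first, with "confidence" (0 to 1); they miss things now and then, are a little off and sometimes report something else, mostly with a low value. They report only what shows in the picture. A call takes as long as a camera call.
- manip.silhouettes(picture, query): "region" (420x560 bool, what is visible of it) and "at" ([row, column] in pixels, amid what is visible of it).
The state is a dict: "t": time; "joints": joint angles; "dq": joint speeds; "tau": joint torques, N m; "ee_pos": TCP position; "ee_rot": TCP orientation; "force": force on the tool from outside, world axes, zero at the start; "torque": the same for the moment, N m; "opening": finger opening in m; "finger_force": force on a finger pad.
Only numpy, scipy, OpenCV 4.12 (cv2) and the standard library are available. Lean on these libraries where they do the work, as an engineer would, in place of code of your own. Each camera call takes 0.05 s, during which the arm holds its last target. There are 200 camera calls.

TASK

The hardback book stands on end on the flat scanning board. Tip it over toward the board's short end guide by pushing near its top - do not lift it - so that it lies flat on the board, then slide it flush against the end guide and press it home there, and after that slide it flush against the long rear guide and press it home there too, each time pressing the book onto the guide with about 8 N for half a second (on top of the force it takes just to slide it) and never pushing the book with more than 20 N. Leave it lying flat and square against both guides, and leave the mouse, the wooden pen box and the stapler beside the board where they are.

Things in the scene. Friction and masses are not known exactly. Their poses are not given: they have to be found in the camera images.
- board: fixed grey scanning board lying on the desk, 230 (x) x 380 (y) x 12 mm; origin at the centre of its underside on the desk, own z up, own x to the far long edge, own y along its length; the end guide is at its -y end. Its flat top is at z = 12 mm. Fine scale marks run along the near edge. The near edge and the end away from the end guide are open.
- rear_guide: straight aluminium bar, 12 mm wide, 368 mm long, rising 18 mm above the board top (top at 30 mm over the desk), fixed along the board's far edge. Origin at the centre of its foot on the board top. Its inner face, which the book must meet, is the plane board x = +100 mm, at 6 mm from its origin towards board -x. Rigid.
- end_guide: straight aluminium bar, 12 mm wide, 195 mm long, rising 18 mm above the board top, fixed across the board's -y end (the robot's right). Origin at the centre of its foot on the board top. Its inner face is the plane board y = -170 mm, at 6 mm from its origin towards board +y. Rigid.
- book: orange hardback, 215 (own x) x 150 (y -77 to +73) x 26 mm (z 0 to 26), rigid, 0.4 to 0.75 kg; dragging it takes 2 to 5 N. Origin: centre of the back cover. Starts upright, up to 0.1 rad askew: x up (origin 107.5 mm above board), z along board +y, back cover to the end guide. Tipped that way it lies on that cover, 20 to 75 mm short of the end guide, 5 to 40 mm of the rear one.
- book_corner (a point): corner of the book's back cover (own x = +107.5, y = +73, z = 0 mm) that must end in the corner between the two guides
- book_foot (a point): middle of the edge of the book's back cover about which it tips (own x = -107.5, y = -2, z = 0 mm)
- mouse: dark grey computer mouse, 104 x 58 x 38 mm, loose on the desk near the robot, to the right; origin at the centre of its underside. Bystander.
- pen_box: small wooden box with pens, 66 x 100 mm, 160 mm tall with the pens, loose on the desk behind the board; origin at the centre of its underside. Bystander.
- stapler: dark stapler, 34 x 145 x 47 mm, loose on the desk to the left of the board, the one nearest to it; origin at the centre of its underside. Bystander.

How it is judged (in metres and radians):
On the way, in this order (a step that is already met when the one before it is completed fails the run):
1. the book tips over toward the end guide, its foot still within 40 mm of where it stood and the tool at least 100 mm above the desk (angle between book's own x axis and vertical above 0.5 rad and y of book_corner in the frame of board below 0.03 m and distance of book_foot from where it was at the start of the episode below 0.04 m and height (world z) of the grasp point above 0.1 m), for 0.02 s.
2. the book lies flat on its back cover on the board (angle between book's own z axis and vertical below 0.05 rad and height (world z) of book below 0.017 m and linear speed of book below 0.02 m/s), for 0.1 s.
3. the book is pressed onto the end guide with more than 5 N (angle between book's own z axis and vertical below 0.05 rad and contact force between book and end_guide above 5 N), for 0.3 s.
4. the book is pressed onto the rear guide with more than 5 N (angle between book's own z axis and vertical below 0.05 rad and contact force between book and rear_guide above 5 N), for 0.3 s.
At the end, for the whole second after the job is handed in: the book lies flat (within 0.05 rad) on its back cover on the board, at rest, its corner within 3 mm of both guide faces and its edges parallel to them within 0.02 rad (all of step 2 and x of book_corner in the frame of board between 0.097 and 0.102 m and y of book_corner in the frame of board between -0.172 and -0.167 m and angle between the x axis of book and the y axis of board, either way round below 0.02 rad); the robot touches nothing.
It fails at once if the fingers push the book with more than 20 N (contact force between the fingers and book above 20 N).
It fails at once if the book is lifted: its foot rises more than 50 mm off the board (height (world z) of book_foot above 0.062 m).
It fails at once if the mouse, the pen box or the stapler is moved by more than 20 mm (distance of any of mouse, pen_box, stapler from where it was at the start of the episode above 0.02 m).
It also fails if it takes over 69 s, if anything falls off the work surface, if the arm or the gripper's body presses on something with over 40 N, if the wrist force passes 120 N, or if a joint passes its speed limit or range.

## Working session

There is one attempt and no reset: what is moved stays moved. The work goes in short steps, Python scripts to look and compute and a tool call to move; the robot and the scene stay as the last step left them, time stands still between calls to the robot, and variables do not carry over. Pictures are saved under pics/ and viewed, at most 10 in all, crops included, and the job is handed in when it is done.

Besides the shell and the picture viewer there is one more tool, called after ">>>" by a JSON object that holds its "op" and its "data", one argument or row to a line. send_rows: Moves the arm, as the interface text tells. Its arguments: {"type":"object","properties":{"moves":{"type":"array","items":{"type":"object","properties":{"slide":{"type":"array","items":{"type":"number"}},"dr":{"type":"array","items":{"type":"number"}}}}},"hand":{"type":"number"},"newtons":{"type":"number"}},"required":["moves"]}

```bash
mkdir -p pics; ls; python3 - <<'E'
from cell import manip
import cv2,numpy as np
o=manip.get_obs()
print({k:np.round(v,3).tolist() for k,v in o.items()})
ims=[]
for n in("side","top"):
    p=manip.capture(n); cv2.imwrite(f"pics/{n}0.png",p["img"])
    print(n,p["mtx"].tolist(),np.round(p["R"],4).tolist(),np.round(p["t"],4).tolist())
    for q in("board","rear_guide","end_guide","book","mouse","pen_box","stapler"):
        for s in manip.silhouettes(p,q)[:1]:
            r=s["region"];c=cv2.findContours(r.astype(np.uint8),0,2)[0];c=max(c,key=cv2.contourArea)
            a=cv2.approxPolyDP(c,4,True)[:,0]
            print(q,round(s["confidence"],2),s["at"],r.sum(),a.tolist())
E
```

```text
pics
{'t': 0.0, 'joints': [74.719, 15.17, 91.983, -0.0, 72.979, -2.114], 'dq': [-0.027, -0.028, 0.026, 0.131, -0.055, -0.01], 'tau': [-0.003, -51.509, -36.732, -0.0, 0.013, 0.0], 'ee_pos': [0.154, 0.657, 0.23], 'ee_rot': [[-0.974, 0.228, -0.001], [0.228, 0.974, -0.002], [0.0, -0.002, -1.0]], 'force': [-0.462, -0.06, -1.354], 'torque': [0.007, 0.06, -0.04], 'finger_force': 0.0, 'opening': 0.085}
side [[521.9077992848955, 0.0, 273.5390055561858], [0.0, 521.9077992848955, 217.58753828078295], [0.0, 0.0, 1.0]] [[0.8285, -0.56, -0.0047], [-0.2719, -0.3949, -0.8776], [0.4895, 0.7284, -0.4794]] [-0.4108, 0.3348, 1.2473]
board 0.64 [280.4, 276.6] 5504 [[209, 253], [272, 320], [339, 292], [330, 277], [277, 237], [273, 249], [240, 261], [229, 247]]
rear_guide 0.76 [263.9, 305.0] 488 [[276, 236], [281, 247], [338, 289], [336, 282]]
end_guide 0.74 [267.7, 310.8] 487 [[276, 238], [338, 288]]
book 0.92 [221.4, 252.4] 3103 [[272, 184], [228, 197], [231, 256], [236, 261], [276, 247]]
mouse 0.86 [337.0, 255.5] 780 [[274, 330], [265, 323], [240, 333], [238, 346], [255, 350], [274, 337]]
pen_box 0.38 [
[... 196 characters left out ...]
7.12034840944597, 209.5121499049599], [0.0, 0.0, 1.0]] [[0.0222, -0.9997, -0.009], [-0.9838, -0.0202, -0.1784], [0.1782, 0.0128, -0.9839]] [0.1259, 0.5714, 1.2705]
board 0.55 [232.1, 315.8] 9486 [[248, 189], [244, 264], [375, 269], [374, 194], [280, 189], [278, 246], [268, 248], [266, 190]]
rear_guide 0.63 [192.8, 324.1] 520 [[279, 190], [374, 196]]
end_guide 0.52 [231.4, 373.3] 351 [[375, 198], [370, 206], [370, 265], [375, 256]]
mouse 0.57 [298.3, 387.3] 632 [[383, 279], [378, 306], [389, 314], [396, 308], [397, 290], [392, 280]]
pen_box 0.63 [141.5, 334.1] 1102 [[354, 129], [320, 129], [320, 158], [352, 156]]
stapler 0.76 [259.7, 187.3] 564 [[160, 258], [173, 264], [212, 260], [208, 253]]
```

```bash
python3 - <<'E'
import cv2,numpy as np
a=cv2.imread("pics/side0.png")[160:370,160:360];b=cv2.imread("pics/top0.png")[110:330,150:410]
cv2.imwrite("pics/s.png",cv2.resize(a,None,fx=2.8,fy=2.8,interpolation=2));cv2.imwrite("pics/t.png",cv2.resize(b,None,fx=2.7,fy=2.7,interpolation=2))
E
```

```text
(no output)
```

View pics/s.png

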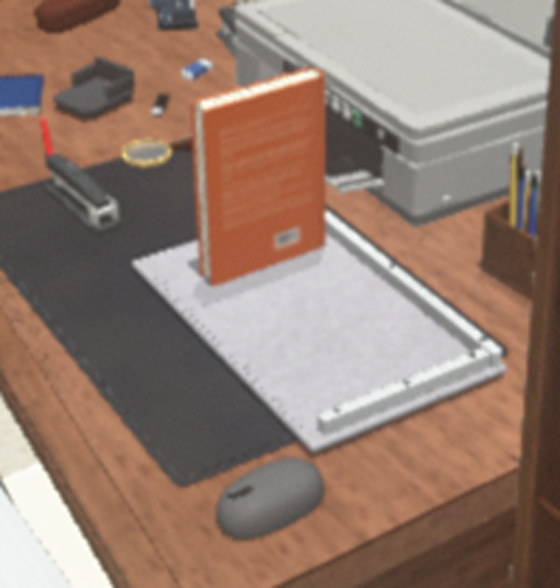

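View pics/t.png

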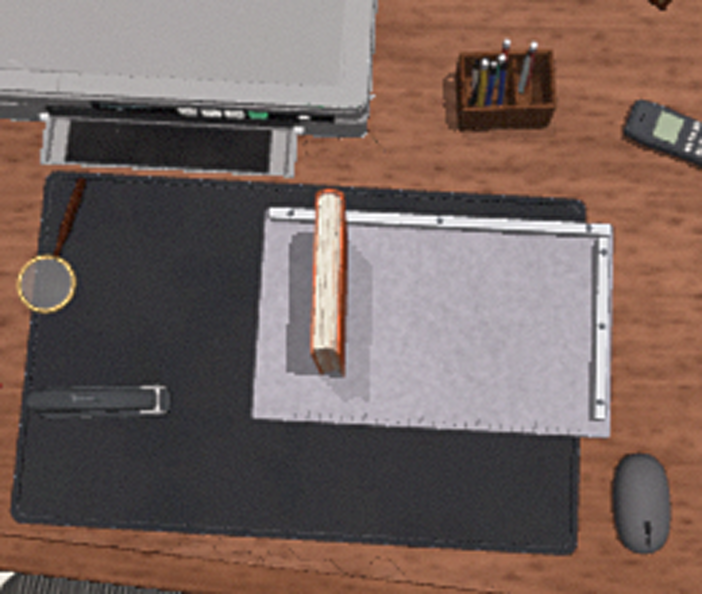

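The side view shows the book upright on the board, with its back cover facing the end guide. Its cover corners in the crop are about (203,110), (322,72), (325,245) and (210,284). The top view shows the book's top face at crop columns 313–345. The board corners are (252,418), (609,437), (611,225) and (268,208). Next I'll fit both poses.

```bash
cat > h.py <<'E'
import numpy as np,cv2
from scipy.optimize import least_squares
def proj(c,X):
    p=(c["R"]@np.atleast_2d(X).T).T+np.ravel(c["t"]); p=p@np.array(c["mtx"]).T; return p[:,:2]/p[:,2:]
def planar(p,L):
    c,s=np.cos(p[2]),np.sin(p[2]); L=np.array(L,float); R=np.array([[c,-s,0],[s,c,0],[0,0,1]])
    return L@R.T+[p[0],p[1],0]
def back(c,uv,z):
    d=np.linalg.inv(c["mtx"])@[uv[0],uv[1],1]; R=np.array(c["R"]);t=np.ravel(c["t"]); o=-R.T@t; d=R.T@d
    return o+d*(z-o[2])/d[2]
E
python3 - <<'E'
from h import *
from cell import manip
S=manip.capture("side");T=manip.capture("top")
s=lambda l:np.array(l)/2.8+160-0.3; t=lambda l:np.array(l)/2.7+[150,110]-0.3
bT=[[-.115,.19,.012],[-.115,-.19,.012],[.115,-.19,.012],[.115,.19,.012]]
pxT=t([[252,418],[609,437],[611,225],[268,208]]); pxS=s([[133,262],[315,447],[503,372]])
f=lambda p:np.r_[(proj(T,planar(p,bT))-pxT).ravel(),(proj(S,planar(p,bT[:3]))-pxS).ravel()]
r=least_squares(f,[.55,-.1,0]);b=r.x;print("board",b,np.round(r.fun,1))
# book, local axes: X=own y, Y=own z, Z up
kT=[[.073,.026,.227],[.073,0,.227],[-.077,0,.227],[-.077,.026,.227]];pT=t([[317,190],[345,193],[340,348],[313,347]])
kS=[[-.077,0,.227],[.073,0,.227],[.073,0,.012],[-.077,0,.012]];pS=s([[203,110],[322,72],[325,245],[210,284]])
g=lambda p:np.r_[(proj(T,planar(p,kT))-pT).ravel(),(proj(S,planar(p,kS))-pS).ravel()]
r=least_squares(g,[.55,0,0]);k=r.x;print("book",k,np.round(r.fun,1))
c,sn=np.cos(b[2]),np.sin(b[2]);R=np.array([[c,-sn],[sn,c]])
print("book in board",R.T@(k[:2]-b[:2]),k[2]-b[2])
print("book far corner board",(planar(k,[[.073,0,0]])[0,:2]-b[:2])@R, "world corners",planar(k,kT)[:,:2].round(3).tolist())
for n,uv,z in(("pen",(336,143),.1),("mouse",(387.3,298.3),.02),("stapler",(187.3,259.7),.03)):print(n,back(T,uv,z).round(3))
P=t([[370,20],[300,135],[295,175]]);print("printer",[back(T,u,z).round(3).tolist() for u,z in zip(P,(.15,.1,.03))])
E
```

```text
board [ 0.52256381  0.05880569 -0.03167065] [-0.6 -0.   0.3  0.1  1.1 -0.3 -1.1 -0.6 -0.8  0.3 -1.3  1.2  1.7 -1. ]
book [ 0.5383662   0.15421734 -0.00084706] [-0.9 -0.5 -0.8 -1.4 -0.5  1.4 -1.2  1.6  0.4  0.7  1.7  1.4  0.7  1.1
  0.9  2. ]
book in board [0.01277322 0.0958642 ] 0.030823596179894188
book far corner board [0.08573854 0.09811396] world corners [[0.611, 0.18], [0.611, 0.154], [0.461, 0.154], [0.461, 0.18]]
pen [ 0.752 -0.005  0.1  ]
mouse [ 0.328 -0.158  0.02 ]
stapler [0.423 0.407 0.03 ]
printer [[0.806, 0.134, 0.15], [0.699, 0.204, 0.1], [0.675, 0.212, 0.03]]
```

>>> {"op": "send_rows", "data": {
  "hand": 0,
  "moves": [
    {"slide": [-4.6,-3,0],"dr": [0,0,-2]},
    {"slide": [-10,-6.5,0],"dr": [0,0,-4]},
    {"slide": [-15.4,-10,0],"dr": [0,0,-6]},
    {"slide": [-20.8,-13.5,0],"dr": [0,0,-8]},
    {"slide": [-26.2,-17,0],"dr": [0,0,-10]},
    {"slide": [-31.6,-20.5,0.5],"dr": [0,0,-11.4]},
    {"slide": [-37,-24,1.2],"dr": [0,0,-11.4]},
    {"slide": [-42,-27.5,2],"dr": [0,0,-11.4]},
    {"slide": [-46.3,-30,3],"dr": [0,0,-11.4]},
    {"slide": [-46.3,-30,3],"dr": [0,0,-11.4]}
  ]
}}

```text
t: 2.15
ee_pos: [0.5383, 0.2561, 0.2002]
ee_rot: [[-0.999, 0.036, -0.001], [0.036, 0.999, -0.001], [0.001, -0.001, -1.0]]
force: [-1.0, 1.0, -0.4]
opening: -0.0001
finger_force: 0.0
```

>>> {"op": "send_rows", "data": {
  "moves": [
    {"slide": [0,-2.5,0]},
    {"slide": [0,-4.5,0]},
    {"slide": [0,-5.2,0]},
    {"slide": [0,-5.8,0]},
    {"slide": [0,-6.4,0]},
    {"slide": [0,-7,0]},
    {"slide": [0,-7.6,0]},
    {"slide": [0,-8.2,0]},
    {"slide": [0,-8.8,0]},
    {"slide": [0,-9.4,0]}
  ]
}}

```text
$.moves[0]: bad value
```

```bash
python3 - <<'E'
from cell import manip
import cv2
p=manip.capture("side"); cv2.imwrite("pics/s1.png",cv2.resize(p["img"][130:370,140:380],None,fx=2.4,fy=2.4,interpolation=2))
E
```

```text
(no output)
```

View pics/s1.png

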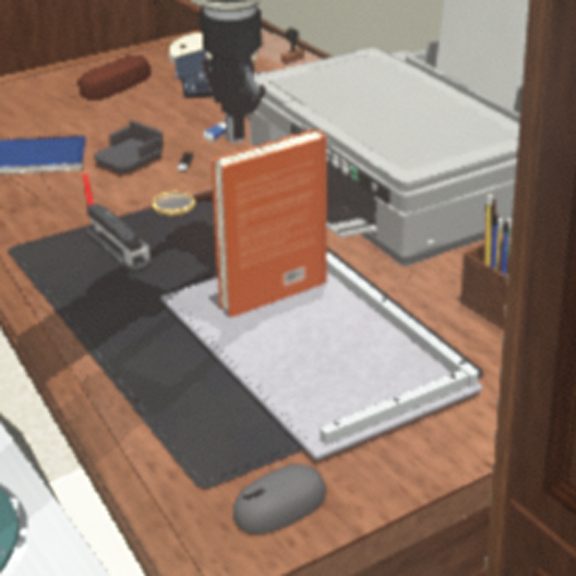

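The call was refused because the rows need "dr". The picture shows the gripper at about (238,130), behind the top of the book, which is still standing. I'll send the push again.

>>> {"op": "send_rows", "data": {
  "moves": [
    {"slide": [0,-2.5,0],"dr": [0,0,0]},
    {"slide": [0,-4.5,0],"dr": [0,0,0]},
    {"slide": [0,-5.2,0],"dr": [0,0,0]},
    {"slide": [0,-5.8,0],"dr": [0,0,0]},
    {"slide": [0,-6.4,0],"dr": [0,0,0]},
    {"slide": [0,-7,0],"dr": [0,0,0]},
    {"slide": [0,-7.6,0],"dr": [0,0,0]},
    {"slide": [0,-8.2,0],"dr": [0,0,0]},
    {"slide": [0,-8.8,0],"dr": [0,0,0]},
    {"slide": [0,-9.4,0],"dr": [0,0,0]}
  ]
}}

```text
t: 3.45
ee_pos: [0.5333, 0.1652, 0.2012]
ee_rot: [[-1.0, 0.031, -0.0], [0.031, 1.0, -0.0], [0.0, -0.0, -1.0]]
force: [-0.4, 0.2, -0.1]
opening: -0.0001
finger_force: 0.0
```

```bash
python3 - <<'E'
from cell import manip
import cv2
p=manip.capture("side"); cv2.imwrite("pics/s2.png",cv2.resize(p["img"][130:370,140:380],None,fx=2.4,fy=2.4,interpolation=2))
E
```

```text
(no output)
```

View pics/s2.png

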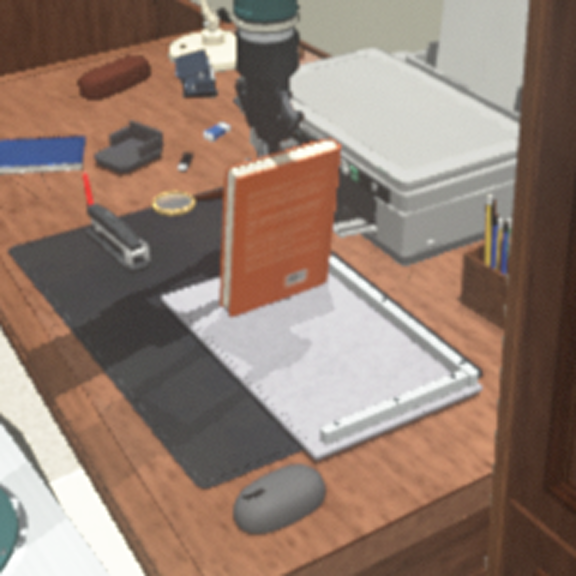

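The book is leaning toward the end guide: its top edge is now at about (230–340,145–170) and its foot hasn't moved. I'll keep pushing.

>>> {"op": "send_rows", "data": {
  "moves": [
    {"slide": [0,-0.5,0],"dr": [0,0,0]},
    {"slide": [0,-1,0],"dr": [0,0,0]},
    {"slide": [0,-1.5,0],"dr": [0,0,0]},
    {"slide": [0,-2,0],"dr": [0,0,0]},
    {"slide": [0,-2.5,0],"dr": [0,0,0]},
    {"slide": [0,-3,0],"dr": [0,0,0]},
    {"slide": [0,-3,0],"dr": [0,0,0]},
    {"slide": [0,-3,0],"dr": [0,0,0]},
    {"slide": [0,-3,0],"dr": [0,0,0]},
    {"slide": [0,-3,0],"dr": [0,0,0]}
  ]
}}

```text
t: 4.75
ee_pos: [0.5324, 0.1359, 0.2013]
ee_rot: [[-1.0, 0.031, -0.0], [0.031, 1.0, 0.0], [0.0, 0.0, -1.0]]
force: [-0.5, 0.3, 0.4]
opening: 0.0
finger_force: 0.0
```

```bash
cat > look.py <<'E'
from h import *
from cell import manip
import sys
T=manip.capture("top");S=manip.capture("side")
if len(sys.argv)>1:
    a=cv2.resize(S["img"][170:370,190:360],None,fx=2.3,fy=2.3,interpolation=2);b=cv2.resize(T["img"][170:300,230:400],None,fx=2.3,fy=2.3,interpolation=2)
    b=cv2.copyMakeBorder(b,0,a.shape[0]-b.shape[0],0,0,0);cv2.imwrite(sys.argv[1],np.hstack([a,b]))
B=np.array([.52256,.05881,-.03167])
# lying book: local X=own y, Y=-own x
k=np.array([[.073,-.1075],[.073,.1075],[-.077,.1075],[-.077,-.1075]])
def mask(c,p):
    P=planar(p,np.vstack([np.c_[k,np.full(4,z)] for z in(.012,.038)]))
    h=cv2.convexHull(np.float32(proj(c,P)));m=np.zeros((840*2,560*4),np.uint8)[:1680]
    cv2.fillConvexPoly(m,np.int32(h*4+2),255);return cv2.resize(m,(560,420),interpolation=3)/255.
obs=[(c,manip.silhouettes(c,"book")) for c in(T,S)]
R=[];
for c,l in obs:
    print("conf",[(round(x["confidence"],2),int(x["region"].sum()),x["at"]) for x in l[:2]])
    if l and l[0]["confidence"]>.4:R.append((c,l[0]["region"].astype(float)))
from scipy.optimize import minimize
cost=lambda p:sum(np.abs(mask(c,p)-r).sum() for c,r in R)
g=np.array([.54,.04,-.02]);best=minimize(cost,g,method="Nelder-Mead",options=dict(initial_simplex=g+np.array([[0,0,0],[.02,0,0],[0,.03,0],[0,0,.08]]),xatol=1e-4,fatol=1))
p=best.x;c,s=np.cos(B[2]),np.sin(B[2]);Rb=np.array([[c,-s],[s,c]])
print("cost",best.fun,"book",p.round(4),"corner in board",((planar(p,[[.073,-.1075,0]])[0,:2]-B[:2])@Rb).round(4),"yaw rel",round(p[2]-B[2],4))
print("world corners",planar(p,np.c_[k,k[:,0]*0])[:,:2].round(4).tolist())
o=manip.get_obs();print(o["t"],o["ee_pos"],o["force"])
E
python3 look.py pics/l1.png
```

```text
conf [(0.65, 2883, [227.8, 328.2])]
conf [(0.7, 2723, [272.9, 279.1])]
cost 1472.3686274509803 book [0.5369 0.0349 0.0012] corner in board [ 0.0915 -0.1285] yaw rel 0.0328
world corners [[0.61, -0.0725], [0.6097, 0.1425], [0.4597, 0.1423], [0.46, -0.0727]]
4.95 [0.53239964 0.13580934 0.20125976] [-0.25984113 -0.40530208 -0.20881012]
```

View pics/l1.png

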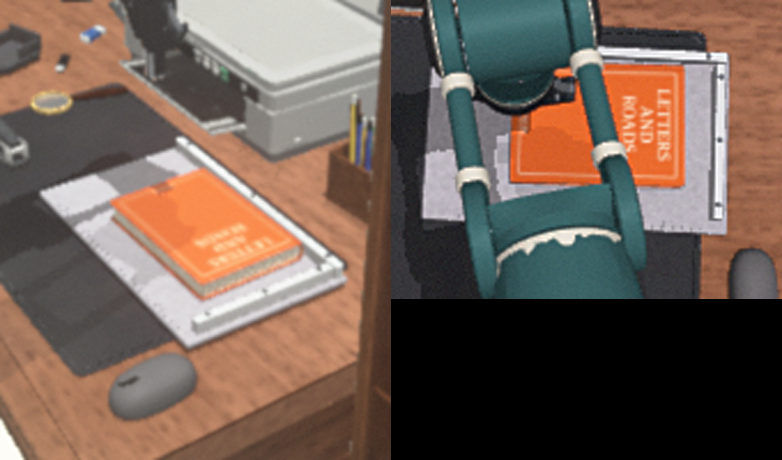

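The book is lying flat on its back cover. It's roughly 45 mm short of the end guide and 10 mm short of the rear guide. Next I'll back off and come down behind its foot edge.

>>> {"op": "send_rows", "data": {
  "moves": [
    {"slide": [0,3,0],"dr": [0,0,0]},
    {"slide": [0,6,0],"dr": [0,0,0]},
    {"slide": [0,6.3,2],"dr": [0,0,0]},
    {"slide": [0,6.3,6],"dr": [0,0,0]},
    {"slide": [0,6.3,10],"dr": [0,0,0]},
    {"slide": [0,6.3,13],"dr": [0,0,0]},
    {"slide": [0,6.3,15.5],"dr": [0,0,0]},
    {"slide": [0,6.3,17],"dr": [0,0,0]},
    {"slide": [0,6.3,17.8],"dr": [0,0,0]},
    {"slide": [0,6.3,17.8],"dr": [0,0,0]}
  ]
}}

```text
t: 6.2
ee_pos: [0.5343, 0.1985, 0.023]
ee_rot: [[-1.0, 0.031, -0.0], [0.031, 1.0, -0.0], [0.0, -0.0, -1.0]]
force: [-0.4, 1.0, 1.2]
opening: -0.0003
finger_force: 0.0
```

>>> {"op": "send_rows", "data": {
  "moves": [
    {"slide": [0,-0.8,0],"dr": [0,0,0]},
    {"slide": [0,-1.5,0],"dr": [0,0,0]},
    {"slide": [0,-2,0],"dr": [0,0,0]},
    {"slide": [0,-2.5,0],"dr": [0,0,0]},
    {"slide": [0,-3,0],"dr": [0,0,0]},
    {"slide": [0,-3.5,0],"dr": [0,0,0]},
    {"slide": [0,-4,0],"dr": [0,0,0]},
    {"slide": [0,-4.5,0],"dr": [0,0,0]},
    {"slide": [0,-5,0],"dr": [0,0,0]},
    {"slide": [0,-5.5,0],"dr": [0,0,0]}
  ]
}}

```text
t: 7.45
ee_pos: [0.5327, 0.1437, 0.0233]
ee_rot: [[-1.0, 0.031, 0.0], [0.031, 1.0, 0.0], [-0.0, 0.0, -1.0]]
force: [-0.4, 1.6, -1.2]
opening: -0.0002
finger_force: 1.3
```

```bash
python3 look.py pics/l2.png
```

```text
conf [(0.96, 2625, [224.2, 332.9])]
conf [(0.67, 2764, [275.2, 281.1])]
cost 1610.7686274509806 book [ 0.5383  0.0226 -0.0079] corner in board [ 0.0924 -0.1414] yaw rel 0.0237
world corners [[0.6105, -0.0855], [0.6122, 0.1295], [0.4622, 0.1307], [0.4605, -0.0843]]
7.65 [0.53261157 0.14326871 0.02326434] [-0.42363351  0.18505905  0.24069031]
```

View pics/l2.png

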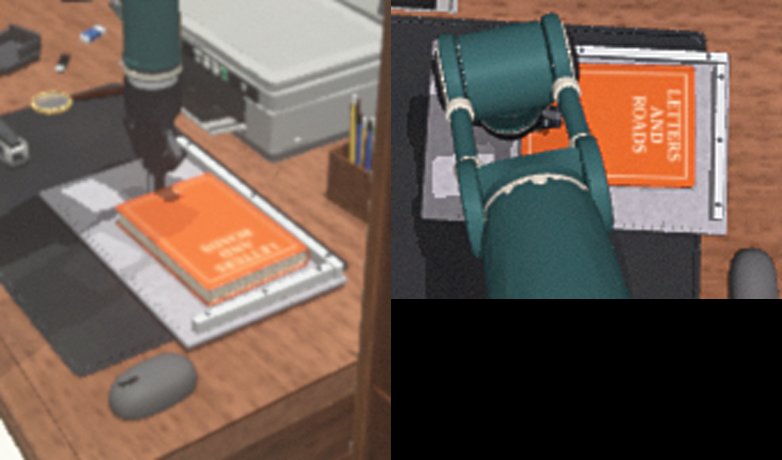

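The finger is on the middle of the book's foot edge and the book is sliding. It has about 20–28 mm left to the end guide. I'll go most of the way and then measure the gap.

>>> {"op": "send_rows", "data": {
  "moves": [
    {"slide": [0,-0.2,0],"dr": [0,0,0]},
    {"slide": [0,-0.4,0],"dr": [0,0,0]},
    {"slide": [0,-0.6,0],"dr": [0,0,0]},
    {"slide": [0,-0.8,0],"dr": [0,0,0]},
    {"slide": [0,-1,0],"dr": [0,0,0]},
    {"slide": [0,-1.1,0],"dr": [0,0,0]},
    {"slide": [0,-1.2,0],"dr": [0,0,0]},
    {"slide": [0,-1.3,0],"dr": [0,0,0]},
    {"slide": [0,-1.4,0],"dr": [0,0,0]},
    {"slide": [0,-1.5,0],"dr": [0,0,0]}
  ]
}}

```text
t: 8.9
ee_pos: [0.5322, 0.1287, 0.0233]
ee_rot: [[-1.0, 0.031, 0.0], [0.031, 1.0, 0.0], [-0.0, 0.0, -1.0]]
force: [-0.4, 2.5, -1.0]
opening: 0.0001
finger_force: 1.4
```

```bash
cat > gap.py <<'E'
from h import *
from cell import manip
T=manip.capture("top");g=T["img"].astype(int)
# per row: subpixel transitions orange->grey and grey->white along columns
for r in range(206,246,6):
    row=g[r-1:r+2].mean(0); org=row[:,2]-row[:,0]; gr=row.mean(1)
    c=np.arange(340,378); o=org[c]; i=np.where((o[:-1]>60)&(o[1:]<=60))[0]
    e=c[i[-1]]+(o[i[-1]]-60)/(o[i[-1]]-o[i[-1]+1]) if len(i) else None
    print(r,None if e is None else (round(e,2),back(T,(e,r),.038).round(4)[:2]),gr[358:378].astype(int).tolist())
o=manip.get_obs();print(o["t"],o["ee_pos"],o["force"],o["finger_force"])
E
python3 gap.py
```

```text
206 (np.float64(367.19), array([ 0.5862, -0.101 ])) [126, 129, 127, 127, 142, 174, 141, 125, 133, 171, 184, 115, 96, 151, 244, 233, 229, 170, 173, 125]
212 (np.float64(367.23), array([ 0.5688, -0.101 ])) [136, 136, 137, 130, 138, 175, 145, 125, 135, 168, 183, 117, 97, 165, 236, 232, 233, 167, 184, 129]
218 (np.float64(367.37), array([ 0.5514, -0.1012])) [141, 146, 167, 145, 138, 168, 149, 128, 131, 162, 191, 119, 101, 187, 236, 232, 234, 176, 145, 114]
224 (np.float64(367.38), array([ 0.5342, -0.1011])) [164, 169, 178, 151, 137, 169, 152, 126, 130, 159, 190, 113, 112, 229, 235, 231, 235, 149, 141, 108]
230 (np.float64(367.36), array([ 0.517 , -0.1008])) [154, 149, 159, 145, 137, 166, 154, 127, 131, 165, 191, 119, 103, 216, 140, 154, 215, 194, 133, 109]
236 (np.float64(367.4), array([ 0.4998, -0.1008])) [158, 178, 166, 138, 135, 165, 157, 127, 130, 165, 193, 113, 110, 238, 235, 232, 232, 191, 121, 112]
242 (np.float64(367.46), array([ 0.4828, -0.1008])) [130, 131, 127, 128, 136, 163, 160, 128, 130, 161, 187, 108, 116, 243, 234, 230, 215, 185, 113, 106]
8.95 [0.5322166  0.12858163 0.02329336] [-0.3641198   2.4720768   0.29509414] 1.291878603352643
```

>>> {"op": "send_rows", "data": {
  "moves": [
    {"slide": [0,-0.1,0],"dr": [0,0,0]},
    {"slide": [0,-0.2,0],"dr": [0,0,0]},
    {"slide": [0,-0.3,0],"dr": [0,0,0]},
    {"slide": [0,-0.4,0],"dr": [0,0,0]},
    {"slide": [0,-0.5,0],"dr": [0,0,0]},
    {"slide": [0,-0.55,0],"dr": [0,0,0]},
    {"slide": [0,-0.6,0],"dr": [0,0,0]},
    {"slide": [0,-0.65,0],"dr": [0,0,0]},
    {"slide": [0,-0.7,0],"dr": [0,0,0]},
    {"slide": [0,-0.75,0],"dr": [0,0,0]}
  ]
}}

```text
t: 10.2
ee_pos: [0.532, 0.1212, 0.0233]
ee_rot: [[-1.0, 0.031, -0.0], [0.031, 1.0, -0.0], [0.0, -0.0, -1.0]]
force: [0.7, 2.8, 0.0]
opening: 0.0002
finger_force: 1.5
```

>>> {"op": "send_rows", "data": {
  "moves": [
    {"slide": [0,-0.02,0],"dr": [0,0,0]},
    {"slide": [0,-0.04,0],"dr": [0,0,0]},
    {"slide": [0,-0.06,0],"dr": [0,0,0]},
    {"slide": [0,-0.08,0],"dr": [0,0,0]},
    {"slide": [0,-0.1,0],"dr": [0,0,0]},
    {"slide": [0,-0.12,0],"dr": [0,0,0]},
    {"slide": [0,-0.14,0],"dr": [0,0,0]},
    {"slide": [0,-0.16,0],"dr": [0,0,0]},
    {"slide": [0,-0.18,0],"dr": [0,0,0]},
    {"slide": [0,-0.2,0],"dr": [0,0,0]}
  ]
}}

```text
t: 11.45
ee_pos: [0.5325, 0.1198, 0.0234]
ee_rot: [[-1.0, 0.031, 0.001], [0.031, 1.0, 0.001], [-0.001, 0.001, -1.0]]
force: [2.0, 5.7, -1.9]
opening: -0.0001
finger_force: 3.0
```

>>> {"op": "send_rows", "data": {
  "moves": [
    {"slide": [0,-0.01,0],"dr": [0,0,0]},
    {"slide": [0,-0.02,0],"dr": [0,0,0]},
    {"slide": [0,-0.03,0],"dr": [0,0,0]},
    {"slide": [0,-0.04,0],"dr": [0,0,0]},
    {"slide": [0,-0.05,0],"dr": [0,0,0]},
    {"slide": [0,-0.06,0],"dr": [0,0,0]},
    {"slide": [0,-0.07,0],"dr": [0,0,0]},
    {"slide": [0,-0.08,0],"dr": [0,0,0]},
    {"slide": [0,-0.09,0],"dr": [0,0,0]},
    {"slide": [0,-0.1,0],"dr": [0,0,0]}
  ]
}}

```text
t: 12.7
ee_pos: [0.5332, 0.1194, 0.0237]
ee_rot: [[-1.0, 0.031, 0.003], [0.031, 1.0, 0.002], [-0.003, 0.002, -1.0]]
force: [2.1, 7.4, -1.4]
opening: 0.0002
finger_force: 4.0
```

```bash
python3 gap.py
```

```text
206 (np.float64(370.48), array([ 0.5864, -0.1104])) [127, 128, 128, 127, 127, 127, 126, 133, 157, 162, 129, 127, 125, 151, 243, 233, 227, 171, 173, 127]
212 (np.float64(370.47), array([ 0.569 , -0.1102])) [136, 164, 147, 137, 136, 137, 134, 131, 158, 164, 129, 126, 129, 164, 234, 233, 233, 167, 183, 130]
218 (np.float64(370.52), array([ 0.5516, -0.1102])) [133, 156, 145, 138, 141, 162, 153, 133, 155, 165, 131, 126, 154, 188, 234, 232, 234, 176, 144, 111]
224 (np.float64(370.47), array([ 0.5343, -0.1098])) [136, 165, 165, 165, 167, 181, 161, 133, 154, 167, 128, 125, 159, 226, 232, 232, 234, 148, 141, 108]
230 (np.float64(370.48), array([ 0.5171, -0.1097])) [137, 168, 151, 151, 152, 158, 153, 132, 156, 168, 130, 127, 165, 215, 139, 153, 214, 191, 133, 108]
236 (np.float64(370.44), array([ 0.5   , -0.1094])) [141, 168, 158, 154, 180, 174, 138, 131, 155, 169, 130, 128, 168, 235, 233, 230, 234, 193, 120, 111]
242 (np.float64(370.42), array([ 0.483 , -0.1091])) [128, 130, 131, 130, 127, 128, 129, 133, 155, 171, 128, 129, 172, 240, 233, 230, 214, 186, 111, 104]
12.75 [0.53315253 0.11940798 0.02372522] [ 2.32826036  7.10378023 -1.57023879] 3.9572340588438237
```

>>> {"op": "send_rows", "data": {
  "moves": [
    {"slide": [0,0.3,0],"dr": [0,0,0]},
    {"slide": [0,0.7,0],"dr": [0,0,0]},
    {"slide": [-1.5,0.7,0],"dr": [0,0,0]},
    {"slide": [-3.5,0.7,0],"dr": [0,0,0]},
    {"slide": [-3.5,0.5,0],"dr": [0,0,0]},
    {"slide": [-3.5,0.35,0],"dr": [0,0,0]},
    {"slide": [-3.5,0.25,0],"dr": [0,0,0]},
    {"slide": [-3.5,0.15,0],"dr": [0,0,0]},
    {"slide": [-3.5,0.1,0],"dr": [0,0,0]},
    {"slide": [-3.5,0.05,0],"dr": [0,0,0]}
  ]
}}

```text
t: 14.0
ee_pos: [0.5676, 0.1185, 0.0237]
ee_rot: [[-1.0, 0.031, 0.002], [0.031, 1.0, 0.001], [-0.002, 0.001, -1.0]]
force: [2.5, 5.0, -1.5]
opening: -0.0001
finger_force: 2.7
```

>>> {"op": "send_rows", "data": {
  "moves": [
    {"slide": [0,-0.01,0],"dr": [0,0,0]},
    {"slide": [0,-0.02,0],"dr": [0,0,0]},
    {"slide": [0,-0.03,0],"dr": [0,0,0]},
    {"slide": [0,-0.04,0],"dr": [0,0,0]},
    {"slide": [0,-0.05,0],"dr": [0,0,0]},
    {"slide": [0,-0.06,0],"dr": [0,0,0]},
    {"slide": [0,-0.07,0],"dr": [0,0,0]},
    {"slide": [0,-0.08,0],"dr": [0,0,0]},
    {"slide": [0,-0.09,0],"dr": [0,0,0]},
    {"slide": [0,-0.1,0],"dr": [0,0,0]}
  ]
}}

```text
t: 15.25
ee_pos: [0.5683, 0.118, 0.0241]
ee_rot: [[-1.0, 0.031, 0.003], [0.031, 1.0, 0.002], [-0.003, 0.002, -1.0]]
force: [2.9, 7.3, -2.1]
opening: -0.0001
finger_force: 3.4
```

```bash
python3 gap.py
```

```text
206 (np.float64(370.79), array([ 0.5864, -0.1113])) [128, 127, 128, 128, 127, 128, 127, 127, 147, 184, 135, 124, 131, 163, 241, 232, 227, 173, 172, 127]
212 (np.float64(370.78), array([ 0.569 , -0.1111])) [132, 160, 153, 139, 136, 138, 135, 129, 149, 187, 136, 126, 136, 179, 234, 231, 232, 168, 186, 128]
218 (np.float64(370.66), array([ 0.5516, -0.1106])) [131, 152, 153, 143, 142, 155, 164, 132, 150, 188, 134, 125, 135, 159, 236, 233, 234, 176, 146, 112]
224 (np.float64(370.63), array([ 0.5343, -0.1103])) [133, 163, 165, 164, 167, 176, 176, 134, 151, 191, 135, 123, 141, 184, 236, 233, 236, 149, 141, 108]
230 (np.float64(370.66), array([ 0.5172, -0.1102])) [134, 171, 156, 151, 154, 156, 160, 132, 152, 186, 134, 125, 143, 166, 137, 155, 215, 194, 134, 109]
236 (np.float64(370.51), array([ 0.5   , -0.1096])) [138, 170, 156, 150, 178, 173, 143, 128, 155, 181, 132, 124, 154, 225, 234, 233, 234, 193, 120, 113]
242 (np.float64(370.46), array([ 0.483 , -0.1092])) [129, 130, 130, 130, 129, 130, 128, 130, 154, 179, 131, 123, 159, 242, 233, 230, 215, 186, 113, 105]
15.3 [0.56837223 0.11801761 0.02407604] [ 3.05071728  5.92699949 -1.69062808] 3.3428729558363557
```

>>> {"op": "send_rows", "data": {
  "moves": [
    {"slide": [0,-0.01,0],"dr": [0,0,0]},
    {"slide": [0,-0.02,0],"dr": [0,0,0]},
    {"slide": [0,-0.03,0],"dr": [0,0,0]},
    {"slide": [0,-0.04,0],"dr": [0,0,0]},
    {"slide": [0,-0.05,0],"dr": [0,0,0]},
    {"slide": [0,-0.06,0],"dr": [0,0,0]},
    {"slide": [0,-0.07,0],"dr": [0,0,0]},
    {"slide": [0,-0.08,0],"dr": [0,0,0]},
    {"slide": [0,-0.09,0],"dr": [0,0,0]},
    {"slide": [0,-0.1,0],"dr": [0,0,0]}
  ]
}}

```text
t: 16.55
ee_pos: [0.569, 0.1176, 0.0244]
ee_rot: [[-1.0, 0.031, 0.005], [0.031, 1.0, 0.003], [-0.005, 0.003, -1.0]]
force: [4.4, 8.6, -0.9]
opening: 0.0002
finger_force: 4.3
```

```bash
python3 gap.py | cut -c1-70
```

```text
206 (np.float64(370.87), array([ 0.5864, -0.1116])) [128, 127, 127, 12
212 (np.float64(370.88), array([ 0.569 , -0.1114])) [130, 153, 156, 14
218 (np.float64(370.8), array([ 0.5516, -0.111 ])) [130, 149, 155, 145
224 (np.float64(370.75), array([ 0.5344, -0.1106])) [130, 160, 165, 16
230 (np.float64(370.67), array([ 0.5172, -0.1102])) [134, 169, 160, 15
236 (np.float64(370.6), array([ 0.5   , -0.1098])) [137, 171, 158, 149
242 (np.float64(370.5), array([ 0.483 , -0.1094])) [130, 128, 132, 130
16.6 [0.56905128 0.11758679 0.02443238] [ 4.68814101  9.39786984 -0.80
```

>>> {"op": "send_rows", "data": {
  "moves": [
    {"slide": [-0.05,0,0],"dr": [0,0,0]},
    {"slide": [-0.1,0,0],"dr": [0,0,0]},
    {"slide": [-0.15,0,0],"dr": [0,0,0]},
    {"slide": [-0.2,0,0],"dr": [0,0,0]},
    {"slide": [-0.25,0,0],"dr": [0,0,0]},
    {"slide": [-0.3,-0.01,0],"dr": [0,0,0]},
    {"slide": [-0.3,-0.02,0],"dr": [0,0,0]},
    {"slide": [-0.3,-0.03,0],"dr": [0,0,0]},
    {"slide": [-0.3,-0.04,0],"dr": [0,0,0]},
    {"slide": [-0.3,-0.05,0],"dr": [0,0,0]}
  ]
}}

```text
t: 17.85
ee_pos: [0.571, 0.1167, 0.0239]
ee_rot: [[-1.0, 0.031, 0.003], [0.031, 1.0, 0.002], [-0.003, 0.003, -1.0]]
force: [2.3, 7.8, -2.7]
opening: -0.0
finger_force: 4.0
```

```bash
python3 gap.py | cut -c1-70
```

```text
206 (np.float64(371.4), array([ 0.5864, -0.1131])) [129, 128, 127, 127
212 (np.float64(371.27), array([ 0.569 , -0.1125])) [130, 141, 164, 14
218 (np.float64(371.24), array([ 0.5517, -0.1122])) [132, 144, 157, 14
224 (np.float64(370.91), array([ 0.5344, -0.1111])) [132, 152, 166, 16
230 (np.float64(370.91), array([ 0.5172, -0.1109])) [132, 163, 165, 15
236 (np.float64(370.64), array([ 0.5   , -0.1099])) [136, 172, 159, 14
242 (np.float64(370.6), array([ 0.483 , -0.1096])) [131, 129, 130, 129
17.9 [0.57097051 0.11673741 0.02392201] [ 1.80927354  7.48079503 -1.48
```

>>> {"op": "send_rows", "data": {
  "moves": [
    {"slide": [-0.05,-0.01,0],"dr": [0,0,0]},
    {"slide": [-0.1,-0.03,0],"dr": [0,0,0]},
    {"slide": [-0.15,-0.05,0],"dr": [0,0,0]},
    {"slide": [-0.15,-0.07,0],"dr": [0,0,0]},
    {"slide": [-0.15,-0.09,0],"dr": [0,0,0]},
    {"slide": [-0.15,-0.1,0],"dr": [0,0,0]},
    {"slide": [-0.15,-0.1,0],"dr": [0,0,0]},
    {"slide": [-0.15,-0.1,0],"dr": [0,0,0]},
    {"slide": [-0.15,-0.1,0],"dr": [0,0,0]},
    {"slide": [-0.15,-0.1,0],"dr": [0,0,0]}
  ]
}}

```text
t: 19.15
ee_pos: [0.5711, 0.1166, 0.0235]
ee_rot: [[-0.999, 0.032, 0.0], [0.032, 0.999, 0.004], [-0.0, 0.004, -1.0]]
force: [0.2, 12.3, -1.7]
opening: 0.0001
finger_force: 5.7
```

```bash
python3 gap.py | cut -c1-70
```

```text
206 (np.float64(371.4), array([ 0.5864, -0.113 ])) [129, 129, 129, 127
212 (np.float64(371.26), array([ 0.569 , -0.1125])) [131, 142, 166, 14
218 (np.float64(371.2), array([ 0.5517, -0.1121])) [132, 142, 157, 149
224 (np.float64(370.93), array([ 0.5344, -0.1111])) [133, 152, 166, 16
230 (np.float64(370.91), array([ 0.5172, -0.1109])) [133, 164, 165, 15
236 (np.float64(370.61), array([ 0.5   , -0.1099])) [135, 172, 159, 15
242 (np.float64(370.6), array([ 0.483 , -0.1096])) [129, 128, 128, 129
19.2 [0.57109807 0.11664708 0.02344443] [-0.55432868 12.15668063 -1.60
```

The press on the end guide held at about 12 N and the book's edge is now parallel to the guide. Next I'll lift off and go around to the near side for the rear guide.

>>> {"op": "send_rows", "data": {
  "moves": [
    {"slide": [0,0.8,0],"dr": [0,0,0]},
    {"slide": [0,2,0],"dr": [0,0,0]},
    {"slide": [0,2,-4],"dr": [0,0,0]},
    {"slide": [0,2,-8],"dr": [0,0,0]},
    {"slide": [3,0,-8],"dr": [0,0,0]},
    {"slide": [7,-3.5,-8],"dr": [0,0,0]},
    {"slide": [11,-7.5,-8],"dr": [0,0,0]},
    {"slide": [14.5,-11.5,-8],"dr": [0,0,0]},
    {"slide": [14.5,-12.2,-7],"dr": [0,0,0]},
    {"slide": [14.5,-12.2,-5],"dr": [0,0,0]}
  ]
}}

```text
t: 20.45
ee_pos: [0.4241, -0.0041, 0.0742]
ee_rot: [[-0.999, 0.032, 0.004], [0.032, 0.999, -0.001], [-0.004, -0.0, -1.0]]
force: [0.2, 0.0, 0.2]
opening: -0.0
finger_force: 0.0
```

```bash
cat > gap2.py <<'E'
from h import *
from cell import manip
T=manip.capture("top");g=T["img"].astype(int)
def edge(cols,rows,up):
    for c in cols:
        col=g[:,c-1:c+2].mean(1);o=(col[:,2]-col[:,0])[rows];i=np.where((o[:-1]-60)*(o[1:]-60)<=0)[0]
        if not len(i):print(c,None);continue
        i=i[0] if up else i[-1];e=rows[0]+i+(o[i]-60)/(o[i]-o[i+1]);X=back(T,(c,e),.038)[:2]-[.52256,.05881]
        a=-.03167;print(c,round(e,2),"board",np.round([np.cos(a)*X[0]+np.sin(a)*X[1],-np.sin(a)*X[0]+np.cos(a)*X[1]],4),col.mean(1)[190:206].astype(int) if up else "")
edge((300,315,330,345,360),np.arange(185,235),1)
edge((300,315,330,345,360),np.arange(235,275),0)
o=manip.get_obs();print(o["t"],o["ee_pos"],o["force"],o["finger_force"])
cv2.imwrite("pics/g%d.png"%(o["t"]*100),cv2.resize(T["img"][160:310,230:400],None,fx=3.5,fy=3.5,interpolation=2))
E
python3 gap2.py; python3 gap.py|cut -c1-70; ls pics
```

```text
300 195.48 board [0.0894 0.0356] [237 237 240 105 138 117 130 114 130 147 146 146 147 148 149 151]
315 195.51 board [ 0.0916 -0.0075] [239 225 233 233 103 149 113 118 121 154 147 129 127 127 127 129]
330 196.34 board [ 0.0914 -0.0506] [ 87 238 227 232 161  90 146 119 114 127 163 142 127 128 125 128]
345 197.1 board [ 0.0914 -0.0936] [ 46 111 233 228 241 122  81 117 125 114 132 165 138 128 126 127]
360 197.67 board [ 0.0919 -0.1366] [ 43  61 184 236 234 243 103  87 114 129 116 140 156 131 124 126]
300 248.01 board [-0.0617  0.0284] 
315 248.66 board [-0.0613 -0.0139] 
330 None
345 None
360 None
20.5 [ 0.42167714 -0.00361521  0.07109101] [-0.78194239  0.50237181 -0.71833153] 0.0
206 (np.float64(371.37), array([ 0.5864, -0.113 ])) [127, 127, 125, 12
212 (np.float64(371.27), array([ 0.569 , -0.1125])) [127, 142, 163, 14
218 (np.float64(371.14), array([ 0.5516, -0.1119])) [129, 140, 157, 14
224 (np.float64(370.91), array([ 0.5344, -0.1111])) [131, 151, 164, 16
230 (np.float64(370.89), array([ 0.5172, -0.1108])) [121, 152, 157, 14
236 None [80, 78, 78, 77, 77, 77, 77, 75, 76, 74, 77, 74, 75, 74, 76, 
242 None [90, 89, 90, 90, 88, 89, 89, 89, 89, 89, 88, 90, 87, 88, 89, 
20.55 [ 0.4212869  -0.00331934  0.07162651] [ 0.04638249  0.55092526 -
g2050.png
l1.png
l2.png
s.png
s1.png
s2.png
side0.png
t.png
top0.png
```

>>> {"op": "send_rows", "data": {
  "moves": [
    {"slide": [0,0,2],"dr": [0,0,0]},
    {"slide": [0,0,4],"dr": [0,0,0]},
    {"slide": [0,0,4.9],"dr": [0,0,0]},
    {"slide": [-0.5,0,4.9],"dr": [0,0,0]},
    {"slide": [-1,0,4.9],"dr": [0,0,0]},
    {"slide": [-1.4,0,4.9],"dr": [0,0,0]},
    {"slide": [-1.8,0,4.9],"dr": [0,0,0]},
    {"slide": [-2.2,0,4.9],"dr": [0,0,0]},
    {"slide": [-2.6,0,4.9],"dr": [0,0,0]},
    {"slide": [-2.9,0,4.9],"dr": [0,0,0]}
  ]
}}

```text
t: 21.8
ee_pos: [0.4513, -0.0044, 0.0242]
ee_rot: [[-1.0, 0.031, -0.001], [0.031, 1.0, 0.0], [0.001, -0.0, -1.0]]
force: [-5.7, 0.5, 5.1]
opening: -0.0002
finger_force: 3.2
```

```bash
python3 gap2.py
```

```text
300 195.47 board [0.0894 0.0356] [237 236 240 107 139 118 131 113 132 149 147 146 148 150 149 152]
315 195.5 board [ 0.0916 -0.0075] [240 225 233 233 106 148 115 120 120 156 148 129 126 128 127 127]
330 196.33 board [ 0.0914 -0.0506] [ 88 239 228 232 161  90 148 122 112 128 164 144 128 126 125 127]
345 197.07 board [ 0.0914 -0.0936] [ 47 110 234 229 242 123  84 118 127 114 135 163 137 127 128 126]
360 197.62 board [ 0.0921 -0.1366] [ 45  65 184 235 234 243 105  85 118 128 118 143 154 130 126 126]
300 247.9 board [-0.0614  0.0284] 
315 244.13 board [-0.0485 -0.0133] 
330 None
345 None
360 None
21.85 [ 0.45130765 -0.00435865  0.02417963] [-0.46216566  0.38161706  0.19521542] 0.7497365958988667
```

>>> {"op": "send_rows", "data": {
  "moves": [
    {"slide": [-0.06,0,0],"dr": [0,0,0]},
    {"slide": [-0.12,0,0],"dr": [0,0,0]},
    {"slide": [-0.18,0,0],"dr": [0,0,0]},
    {"slide": [-0.24,0,0],"dr": [0,0,0]},
    {"slide": [-0.3,0,0],"dr": [0,0,0]},
    {"slide": [-0.36,0,0],"dr": [0,0,0]},
    {"slide": [-0.42,0,0],"dr": [0,0,0]},
    {"slide": [-0.48,0,0],"dr": [0,0,0]},
    {"slide": [-0.54,0,0],"dr": [0,0,0]},
    {"slide": [-0.6,0,0],"dr": [0,0,0]}
  ]
}}

```text
t: 23.1
ee_pos: [0.4554, -0.0044, 0.0238]
ee_rot: [[-1.0, 0.031, -0.004], [0.031, 1.0, 0.0], [0.004, 0.0, -1.0]]
force: [-6.3, 1.1, 5.1]
opening: -0.0004
finger_force: 3.3
```

```bash
python3 gap2.py
```

```text
300 194.23 board [0.0931 0.0358] [237 237 240 106 105 123 119 142 149 147 146 148 149 149 153 154]
315 194.26 board [ 0.0952 -0.0073] [240 226 234 234 102 113 116 133 166 141 127 127 127 128 129 129]
330 194.96 board [ 0.0954 -0.0504] [ 88 238 228 232 164  93 124 117 138 158 136 125 127 128 126 126]
345 195.5 board [ 0.096  -0.0935] [ 46 111 235 228 241 124 106 123 117 150 151 130 127 128 128 129]
360 196.38 board [ 0.0957 -0.1365] [ 44  64 184 235 233 242 103 103 117 127 162 144 128 126 127 126]
300 246.48 board [-0.0574  0.0286] 
315 242.62 board [-0.0443 -0.0131] 
330 None
345 None
360 None
23.15 [ 0.45557621 -0.00440404  0.02379642] [-6.47693613  0.26790451  3.19084572] 2.7467238530516624
```

>>> {"op": "send_rows", "data": {
  "moves": [
    {"slide": [-0.03,0,0],"dr": [0,0,0]},
    {"slide": [-0.06,0,0],"dr": [0,0,0]},
    {"slide": [-0.09,0,0],"dr": [0,0,0]},
    {"slide": [-0.12,0,0],"dr": [0,0,0]},
    {"slide": [-0.15,0,0],"dr": [0,0,0]},
    {"slide": [-0.18,0,0],"dr": [0,0,0]},
    {"slide": [-0.21,0,0],"dr": [0,0,0]},
    {"slide": [-0.24,0,0],"dr": [0,0,0]},
    {"slide": [-0.27,0,0],"dr": [0,0,0]},
    {"slide": [-0.3,0,0],"dr": [0,0,0]}
  ]
}}

```text
t: 24.4
ee_pos: [0.4583, -0.0045, 0.0238]
ee_rot: [[-1.0, 0.031, -0.004], [0.031, 1.0, 0.0], [0.004, 0.0, -1.0]]
force: [-6.9, -1.2, 5.9]
opening: -0.0001
finger_force: 3.3
```

```bash
python3 gap2.py
```

```text
300 193.31 board [0.0958 0.0359] [237 236 239 126 117 118 139 148 147 147 146 150 149 151 153 154]
315 193.32 board [ 0.098  -0.0072] [240 227 235 178 126 112 133 165 140 126 125 126 127 128 128 130]
330 194.03 board [ 0.0982 -0.0503] [ 88 241 229 233 132 123 114 138 157 135 126 126 127 128 128 126]
345 194.68 board [ 0.0985 -0.0934] [ 48 111 233 229 241 133 115 120 150 149 132 126 129 127 128 130]
360 195.49 board [ 0.0983 -0.1365] [ 44  64 183 236 233 214 126 110 128 162 144 127 125 127 128 127]
300 245.46 board [-0.0545  0.0288] 
315 241.66 board [-0.0415 -0.013 ] 
330 None
345 None
360 None
24.45 [ 0.4584693  -0.00449525  0.02378687] [-6.39948853  0.93238346  5.15525591] 3.040894791483879
```

>>> {"op": "send_rows", "data": {
  "moves": [
    {"slide": [-0.02,0,0],"dr": [0,0,0]},
    {"slide": [-0.04,0,0],"dr": [0,0,0]},
    {"slide": [-0.06,0,0],"dr": [0,0,0]},
    {"slide": [-0.08,0,0],"dr": [0,0,0]},
    {"slide": [-0.1,0,0],"dr": [0,0,0]},
    {"slide": [-0.11,0,0],"dr": [0,0,0]},
    {"slide": [-0.12,0,0],"dr": [0,0,0]},
    {"slide": [-0.13,0,0],"dr": [0,0,0]},
    {"slide": [-0.14,0,0],"dr": [0,0,0]},
    {"slide": [-0.15,0,0],"dr": [0,0,0]}
  ]
}}

```text
t: 25.7
ee_pos: [0.4599, -0.0045, 0.0238]
ee_rot: [[-1.0, 0.031, -0.004], [0.031, 1.0, 0.0], [0.004, 0.0, -1.0]]
force: [-6.8, 0.2, 5.0]
opening: -0.0002
finger_force: 3.3
```

>>> {"op": "send_rows", "data": {
  "moves": [
    {"slide": [-0.01,0,0],"dr": [0,0,0]},
    {"slide": [-0.02,0,0],"dr": [0,0,0]},
    {"slide": [-0.03,0,0],"dr": [0,0,0]},
    {"slide": [-0.04,0,0],"dr": [0,0,0]},
    {"slide": [-0.05,0,0],"dr": [0,0,0]},
    {"slide": [-0.06,0,0],"dr": [0,0,0]},
    {"slide": [-0.07,0,0],"dr": [0,0,0]},
    {"slide": [-0.08,0,0],"dr": [0,0,0]},
    {"slide": [-0.09,0,0],"dr": [0,0,0]},
    {"slide": [-0.1,0,0],"dr": [0,0,0]}
  ]
}}

```text
t: 26.95
ee_pos: [0.4602, -0.0045, 0.0238]
ee_rot: [[-1.0, 0.031, -0.006], [0.031, 1.0, 0.0], [0.006, 0.0, -1.0]]
force: [-9.2, -0.7, 7.8]
opening: -0.0001
finger_force: 4.3
```

```bash
python3 gap2.py
```

```text
300 192.49 board [0.0982 0.036 ] [241 240 136 127 115 130 146 147 146 148 148 147 152 152 154 154]
315 192.64 board [ 0.1    -0.0071] [240 229 238 127 113 122 157 147 129 127 128 127 128 130 129 131]
330 193.38 board [ 0.1001 -0.0503] [ 88 241 230 191 127 110 130 165 140 128 127 126 126 128 127 127]
345 194.14 board [ 0.1    -0.0934] [ 46 114 238 230 162 127 113 135 160 136 129 126 127 128 132 129]
360 194.76 board [ 0.1005 -0.1364] [ 43  64 183 238 237 146 120 117 148 152 132 125 126 125 125 136]
300 244.81 board [-0.0527  0.0288] 
315 240.78 board [-0.039  -0.0129] 
330 None
345 None
360 None
27.0 [ 0.46023783 -0.0045534   0.02378869] [-8.50010474  0.05430501  7.03347732] 4.26061637699604
```

>>> {"op": "send_rows", "data": {
  "moves": [
    {"slide": [0,0,-0.02],"dr": [0,0,0]},
    {"slide": [0,0,-0.04],"dr": [0,0,0]},
    {"slide": [0,0,-0.06],"dr": [0,0,0]},
    {"slide": [0,0,-0.08],"dr": [0,0,0]},
    {"slide": [0,0,-0.1],"dr": [0,0,0]},
    {"slide": [0,0,-0.1],"dr": [0,0,0]},
    {"slide": [0,0,-0.1],"dr": [0,0,0]},
    {"slide": [0,0,-0.1],"dr": [0,0,0]},
    {"slide": [0,0,-0.1],"dr": [0,0,0]},
    {"slide": [0,0,-0.1],"dr": [0,0,0]}
  ]
}}

```text
t: 28.25
ee_pos: [0.4604, -0.0043, 0.0239]
ee_rot: [[-1.0, 0.031, -0.005], [0.031, 1.0, 0.001], [0.005, 0.0, -1.0]]
force: [-5.4, 1.0, -2.1]
opening: 0.0
finger_force: 2.5
```

>>> {"op": "send_rows", "data": {
  "moves": [
    {"slide": [-0.03,0,0],"dr": [0,0,0]},
    {"slide": [-0.06,0,0],"dr": [0,0,0]},
    {"slide": [-0.09,0,-0.01],"dr": [0,0,0]},
    {"slide": [-0.12,0,-0.01],"dr": [0,0,0]},
    {"slide": [-0.15,0,-0.02],"dr": [0,0,0]},
    {"slide": [-0.18,0,-0.02],"dr": [0,0,0]},
    {"slide": [-0.2,0,-0.03],"dr": [0,0,0]},
    {"slide": [-0.2,0,-0.03],"dr": [0,0,0]},
    {"slide": [-0.2,0,-0.03],"dr": [0,0,0]},
    {"slide": [-0.2,0,-0.03],"dr": [0,0,0]}
  ]
}}

```text
t: 29.5
ee_pos: [0.4604, -0.0043, 0.0239]
ee_rot: [[-0.999, 0.031, -0.009], [0.031, 1.0, 0.001], [0.009, 0.0, -1.0]]
force: [-10.0, 0.9, 3.5]
opening: 0.0003
finger_force: 5.0
```

>>> {"op": "send_rows", "data": {
  "moves": [
    {"slide": [-0.03,0,-0.01],"dr": [0,0,0]},
    {"slide": [-0.06,0,-0.02],"dr": [0,0,0]},
    {"slide": [-0.09,0,-0.03],"dr": [0,0,0]},
    {"slide": [-0.12,0,-0.04],"dr": [0,0,0]},
    {"slide": [-0.15,0,-0.05],"dr": [0,0,0]},
    {"slide": [-0.15,0,-0.05],"dr": [0,0,0]},
    {"slide": [-0.15,0,-0.05],"dr": [0,0,0]},
    {"slide": [-0.15,0,-0.05],"dr": [0,0,0]},
    {"slide": [-0.15,0,-0.05],"dr": [0,0,0]},
    {"slide": [-0.15,0,-0.05],"dr": [0,0,0]}
  ]
}}

```text
t: 30.75
ee_pos: [0.4604, -0.0043, 0.0239]
ee_rot: [[-0.999, 0.031, -0.012], [0.031, 1.0, 0.001], [0.012, 0.0, -1.0]]
force: [-11.8, 1.1, 3.9]
opening: 0.0002
finger_force: 6.3
```

```bash
python3 gap2.py
```

```text
300 192.42 board [0.0984 0.036 ] [239 239 144 123 113 133 148 147 146 147 149 150 152 152 157 154]
315 192.57 board [ 0.1002 -0.0071] [241 229 238 132 113 124 159 146 130 128 126 128 129 127 130 132]
330 193.36 board [ 0.1001 -0.0503] [ 88 242 230 193 128 110 132 166 139 126 125 128 127 128 128 127]
345 194.06 board [ 0.1003 -0.0934] [ 46 112 239 231 157 126 113 136 159 136 127 127 127 130 129 130]
360 194.76 board [ 0.1005 -0.1364] [ 42  64 185 239 236 146 118 117 149 150 131 125 128 127 127 136]
300 244.68 board [-0.0523  0.0289] 
315 240.6 board [-0.0385 -0.0129] 
330 None
345 None
360 None
30.8 [ 0.46040373 -0.0043152   0.02391198] [-12.45030569   0.63349978   4.23654894] 6.3065289705991745
```

>>> {"op": "send_rows", "data": {
  "moves": [
    {"slide": [-0.03,0,-0.02],"dr": [0,0,0]},
    {"slide": [-0.06,0,-0.04],"dr": [0,0,0]},
    {"slide": [-0.09,0,-0.06],"dr": [0,0,0]},
    {"slide": [-0.12,0,-0.07],"dr": [0,0,0]},
    {"slide": [-0.15,0,-0.07],"dr": [0,0,0]},
    {"slide": [-0.15,0,-0.07],"dr": [0,0,0]},
    {"slide": [-0.15,0,-0.07],"dr": [0,0,0]},
    {"slide": [-0.15,0,-0.07],"dr": [0,0,0]},
    {"slide": [-0.15,0,-0.07],"dr": [0,0,0]},
    {"slide": [-0.15,0,-0.07],"dr": [0,0,0]}
  ]
}}

```text
t: 32.05
ee_pos: [0.4604, -0.0043, 0.0239]
ee_rot: [[-0.999, 0.031, -0.015], [0.031, 1.0, 0.001], [0.015, 0.0, -1.0]]
force: [-15.1, 0.4, 3.6]
opening: 0.0003
finger_force: 7.3
```

>>> {"op": "send_rows", "data": {
  "moves": [
    {"slide": [0.4,0,0.1],"dr": [0,0,0]},
    {"slide": [1,0,0.1],"dr": [0,0,0]},
    {"slide": [2,0,0],"dr": [0,0,0]},
    {"slide": [3.5,0,0],"dr": [0,0,0]},
    {"slide": [4,0,-3],"dr": [0,0,0]},
    {"slide": [4,1,-8],"dr": [0,0,0]},
    {"slide": [4,6,-13],"dr": [0,0,0]},
    {"slide": [4,12,-15],"dr": [0,0,0]},
    {"slide": [4,18,-15],"dr": [0,0,0]},
    {"slide": [4,24,-15],"dr": [0,0,0]}
  ]
}}

```text
t: 33.3
ee_pos: [0.4354, 0.2355, 0.1783]
ee_rot: [[-1.0, 0.031, 0.003], [0.031, 1.0, 0.001], [-0.003, 0.001, -1.0]]
force: [0.7, -0.0, 0.2]
opening: -0.0
finger_force: 0.0
```

```bash
python3 gap2.py; python3 gap.py; python3 look.py pics/f.png
```

```text
300 192.44 board [0.0984 0.036 ] [235 235 139 116 108 129 144 143 142 142 145 145 146 148 149 150]
315 192.58 board [ 0.1002 -0.0071] [233 224 231 125 108 122 154 140 126 123 124 125 125 127 125 128]
330 193.37 board [ 0.1001 -0.0503] [ 82 234 225 185 123 107 129 162 135 123 123 122 123 125 124 123]
345 194.08 board [ 0.1002 -0.0934] [ 46 106 228 224 150 124 108 133 153 131 122 124 124 123 127 125]
360 194.77 board [ 0.1004 -0.1364] [ 42  60 175 234 232 138 113 114 144 147 125 122 124 120 122 134]
300 244.88 board [-0.0529  0.0288] 
315 245.59 board [-0.0526 -0.0135] 
330 246.17 board [-0.052  -0.0558] 
345 247.08 board [-0.0524 -0.098 ] 
360 248.24 board [-0.0534 -0.1402] 
33.35 [0.43527637 0.24257062 0.17835269] [1.64233541 4.93423633 0.8921583 ] 0.0
206 (np.float64(371.24), array([ 0.5864, -0.1126])) [124, 138, 164, 158, 154, 155, 155, 139, 134, 158, 150, 122, 123, 158, 235, 227, 218, 163, 164, 121]
212 (np.float64(371.19), array([ 0.569 , -0.1123])) [125, 149, 170, 164, 172, 170, 171, 143, 134, 166, 141, 121, 124, 154, 228, 225, 226, 160, 177, 122]
218 (np.float64(370.86), array(
[... 427 characters left out ...]

236 (np.float64(370.6), array([ 0.5   , -0.1098])) [128, 149, 156, 166, 152, 144, 150, 126, 148, 177, 129, 120, 138, 189, 227, 226, 227, 183, 112, 107]
242 (np.float64(370.42), array([ 0.483 , -0.1091])) [137, 134, 133, 133, 131, 129, 128, 131, 150, 167, 124, 124, 167, 233, 225, 224, 203, 177, 107, 101]
33.4 [0.43501622 0.23879561 0.17777771] [-0.47675121 -0.55993587 -0.08024556] 0.0
conf []
conf [(0.94, 2674, [276.1, 287.5])]
cost 234.20784313725488 book [ 0.5517  0.0115 -0.0366] corner in board [ 0.1031 -0.1542] yaw rel -0.0049
world corners [[0.6208, -0.0986], [0.6286, 0.1163], [0.4787, 0.1218], [0.4709, -0.0931]]
33.6 [0.43482473 0.23251614 0.17649736] [0.29955633 0.38105395 0.07949151]
```

View pics/f.png

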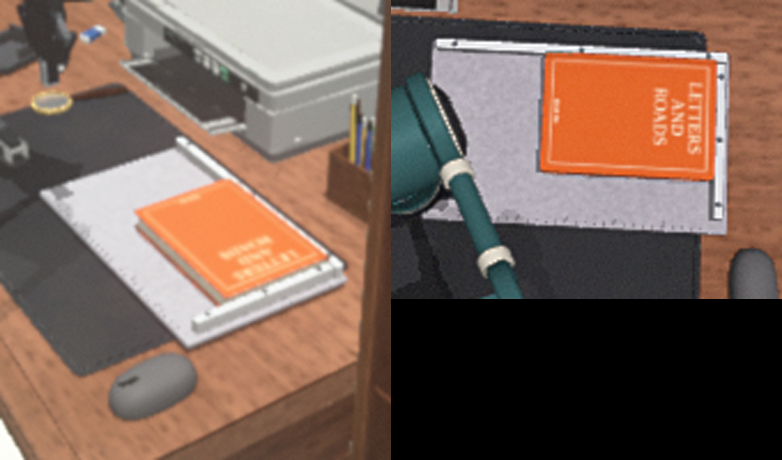

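```bash
python3 -c "
from cell import manip
print(manip.sign_off())"
```

```text
the job is handed in; nothing more can be done
None
```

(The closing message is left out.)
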